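Open the spanner cradle and hold the hook spanner level over it

ROBOT

A 6-joint arm with a two-finger parallel gripper is mounted at the origin on the work surface. World frame = base frame: x ahead of the robot, y to its left, z up, the work surface at z = 0. Lengths are in m, angles in rad, forces in N, time in s.
With the tool pointing down it reaches from about 0.15 to 0.775 m from the base axis. Payload 6.1 kg.
Tool frame: the origin (TCP) lies at the very end of the fingers, on their centre line; the grasp point (between the pads) lies 19 mm behind it; y points along the fingers, z is the direction in which the jaws open and shut, and the axes are right-handed (so a half turn about y gives the same grasp; the last joint's range is limited). The gripper opens to 85 mm and grips with 20 to 120 N. Pads are 22 mm wide; open, the fingers measure 114 mm over their backs; the gripper's body (76 mm by 85 mm) begins 54 mm behind the grasp point. The pads swing forward as they close: fully open they stand 13 mm farther back than shut.
Start: joints at [-1.128, 0.126, -0.04, 1.405, 0, 1.571], TCP at [0.225, -0.474, 0.231] pointing down, gripper open.
Joint ranges: [-2.72, 2.72], [-0.95, 1.95], [-1.27, 1.35], [-1.78, 2.02], [-1.46, 1.47], [-3.14, 3.14]. Speed limits (rad/s): [2.39, 2.39, 3.01, 3.14, 3.14, 3.14].

INTERFACE

Orientations are given as [roll, pitch, yaw] about the fixed x, y, z axes, in that order (R = Rz(yaw) Ry(pitch) Rx(roll)).
In Python, from workcell import robot gives the robot as it stands.
- The arm moves only by the shell command python3 -m handwheel 'ROWS' [FORCE]. ROWS is JSON, a list of rows, each a list of 3 entries, a list of its own where there are three numbers: the shift along the world's x, y, z in mm, then the turn about the world's z in rad, then the gripper's target within -1 to 1 (shut at 1, half-way at 0, fully open at -1). In form: [[[x, y, z], yaw, gripper], ...]. A call has 1 to 12 rows; each row shifts and turns the commanded pose from where the row before left it; what a row does not reach is not made up. A row lasts 1/10 s, in which the tool goes at most 50 mm and 8.59 degrees, less where a joint would pass 70% of its speed; a pose out of reach is approached as far as the arm can. A call with a gripper value outside its range is refused whole. The fingers move at their own pace and stop on an object; FORCE is the grip in N (left out, the last holds). Time passes only in rows, so rows that do not move let the fingers close. It gives the time, the measured TCP pose, the force and the opening at its end, in the units of the state.
- robot.get_obs(): the state, without advancing time (a new reading comes with each control period).
- robot.get_image(name): name is "scene" or "top"; returns the picture (420x560x3 uint8, red, green, blue); there is no depth.
- robot.get_calibration(name): a dict with "fx", "fy", "cx", "cy" (pixels), "rvec" (rotation vector, rad) and "tvec" (3), from world to camera coordinates, as OpenCV has them. Camera axes: x right, y down, z forward; pixel columns grow to the right and rows downward; lengths in m; the calibration is good to about 2 mm. A picture is of the moment at which its call begins. get_calibration takes no time and is no camera call.
- robot.job_done(): hands the job in, once; it reports no verdict.
The state is a dict: "time_s": time; "qpos": joint angles; "joint_vel": joint speeds; "joint_efforts": joint torques, N m; "tcp_pos": TCP position; "ee_rot": TCP orientation; "contact_force": force on the tool from outside, world axes, zero at the start; "ft_torque": the same for the moment, N m; "grip_width": opening from 0.0 (shut) to 1.0 (fully open).
Only numpy, scipy, OpenCV 4.12 (cv2) and the standard library are available. Lean on these libraries where they do the work, as an engineer would, in place of code of your own. Each camera call takes 0.05 s, during which the arm holds its last target.

TASK

First pull the sprung end stop of the spanner cradle out until its pointer stands on the mark lines, and leave it there. Then lift the head-heavy hook spanner by its balance point, carry it level, and finish while still holding it, still and level, about 5 cm above its place in the cradle, lined up with it, head over the head rest and handle towards the end stop: do not put it down or let go. Leave the other things on the table where they are.

Things in the scene. Friction and masses are not known exactly. Their poses are not given: they have to be found in the camera images.
- spanner: Cast steel hook spanner lying flat, 302 mm long, 0.44-0.69 kg. Square bar handle 18 x 18 mm (6 to 24 mm above its underside) from y = -178 to +32 mm; tail block 28 x 20 x 30 mm high; head 30 mm high: hub 40 mm across at y = +52, one-sided hook up to y = +115, x = +35. Origin on the underside below the balance point; +y along the bar to the head, z up.
- balance (a point): The spanner's balance point: on the centre line of the bar, at mid-height (15 mm above the underside), 52 mm from the hub's centre towards the tail, 188 mm from the tail end. Axes as spanner.
- tail (a point): End of the spanner's handle (tail), 188 mm from the balance point, 15 mm above the underside.
- cradle: Fixed plywood board 84 x 410 x 14 mm, y = -265 to +145. Origin on the table below where the balance point belongs; +y to the head end (end plate 60 mm high, inner face y = +125), -y to the sprung end stop. Head rest 70 x 50 mm at y = +65, its top 34 mm above the table; U-shaped aluminium bar saddle at y = -110, 30 mm between cheeks, floor 40 and cheeks 56 mm above the table.
- seat (a point): Where the spanner's balance point lies when the spanner sits in the cradle: on the board's centre line, 49 mm above the table (the spanner's underside is then 34 mm above the table). Hold the balance point about 50 mm above this point. Axes as cradle.
- tail_seat (a point): Where the spanner's tail end lies when it sits in the cradle: 188 mm from seat towards -y of the cradle, same height.
- stop_slide (a joint): Travel of the sprung end stop in m: 0 fully in, grows as it is pulled out towards the cradle's -y, end of travel 0.070. Its pointer stands on the mark at 0.045. A light spring (40 N/m, 0.4 N at 0) pulls it back in and a friction brake of 6 N holds it wherever it is left, so it takes about 6 to 9 N to pull.
- stop_pointer (a point): The end stop's pointer: a thin dark cross bar through its foot, directly below the tab's centre plane, 16 mm above the table, moves with the stop. Axes as cradle.
- mark (a point): Centre of the mark: two short dark lines across the board's two edges, 208 mm from the cradle's origin towards its -y, 16 mm above the table. The pointer must stand between them, in line with them.
- stop_tab (a point): Grip point on the end stop's upright flat steel tab, on its centre plane, 70 mm above the table. The tab is 14 mm thick along the cradle's y, 26 mm wide across the board, its top 88 mm above the table; its foot is 40 mm long and 22 mm high; 35 mm is free on either side of it along y. Axes as cradle.
- wrench: Bystander, to be left where it is: open-ended wrench lying flat, about 180 mm long.
- coupling_ring: Bystander, to be left where it is: plain aluminium ring 84 mm across, 32 mm high.
- mug: Bystander, to be left where it is: white mug, 80 mm across, 92 mm high.
- jar: Bystander, to be left where it is: glass jar with lid, 68 mm across, 100 mm high.
- nozzle: Bystander, to be left where it is: aluminium hose nozzle standing upright, 64 mm across, 120 mm high.
- torch: Bystander, to be left where it is: black torch lying flat, 145 mm long, origin near its rear end.

How it is judged:
On the way, in this order (a step that is already met when the one before it is completed fails the run):
1. the end stop's pointer is pulled onto the mark (within 6 mm) and left there, the fingers off it (y of stop_pointer in the frame of mark between -0.006 and 0.006 m and contact force between the fingers and cradle below 0.1 N), for 0.3 s.
2. the spanner is lifted off the table by its balance point (gripped within 22 mm of it), level within 5 degrees (contact force between the fingers and spanner above 2 N and horizontal distance between the grasp point and balance below 0.022 m and angle between spanner's own z axis and vertical below 0.09 rad and height (world z) of balance above 0.04 m), for 0.2 s.
At the end, for the whole second after the job is handed in: Spanner gripped within 22 mm of its balance point, level within 5 degrees, at rest; balance point 25-85 mm above and within 15 mm sideways of its place in the cradle, tail within 26 mm sideways of its place, cradle not touched; end stop's pointer within 6 mm of the mark (y of stop_pointer in the frame of mark between -0.006 and 0.006 m and contact force between the fingers and spanner above 2 N and horizontal distance between the grasp point and balance below 0.022 m and angle between spanner's own z axis and vertical below 0.09 rad and horizontal distance between balance and seat below 0.015 m and horizontal distance between tail and tail_seat below 0.026 m and z of balance in the frame of seat between 0.025 and 0.085 m and contact force between spanner and cradle below 0.1 N and linear speed of spanner below 0.02 m/s and angular speed of spanner below 0.1 rad/s); the arm keeps its last pose, push and grip.
It fails at once if the spanner is tipped more than 17 degrees (angle between spanner's own z axis and vertical above 0.3 rad).
It fails at once if another thing on the table is moved by more than 30 mm (distance of any of wrench, coupling_ring, mug, jar, nozzle, torch from where it was at the start of the episode above 0.03 m).
It also fails if it takes over 45 s, if anything falls off the work surface, if the arm or the gripper's body presses on something with over 40 N, if the wrist force passes 120 N, or if a joint passes its speed limit or range.

## Working session

There is one attempt and no reset: what is moved stays moved. The work goes in short steps, Python scripts to look and compute and a shell command to move; the robot and the scene stay as the last step left them, time stands still between calls to the robot, and variables do not carry over. Pictures are saved under pics/ and viewed, and the job is handed in when it is done.

```bash
mkdir -p pics
python3 - <<'E'
from workcell import robot
import cv2
for n in("scene","top"):
    im=robot.get_image(n); cv2.imwrite(f"pics/{n}0.png",cv2.cvtColor(im,cv2.COLOR_RGB2BGR)); print(robot.get_calibration(n))
o=robot.get_obs();print(o)
E
```

```text
{'fx': 518.0105921751127, 'fy': 518.0105921751127, 'cx': 283.12082761970186, 'cy': 221.67617341878568, 'rvec': array([ 1.80204249,  1.42506755, -0.72989532]), 'tvec': array([-0.11757637, -0.26574775,  1.84010794])}
{'fx': 498.6512990720431, 'fy': 498.6512990720431, 'cx': 278.81682588161397, 'cy': 213.33815603083693, 'rvec': array([ 2.18396284, -2.20649585,  0.06672156]), 'tvec': array([-0.02198178,  0.55030145,  1.29720967])}
{'time_s': 0.1, 'qpos': array([-1.12798775e+00,  1.26330920e-01, -4.05082911e-02,  1.40539041e+00,
       -3.37444062e-05,  1.57080820e+00]), 'joint_vel': array([-0.00020462, -0.00186642,  0.00322779,  0.00223695, -0.00104519,
       -0.00026386]), 'joint_efforts': array([-4.29129268e-04, -4.36903989e+01,  3.53606522e+01,  1.37688546e-02,
        7.89883256e-05, -5.18284338e-06]), 'tcp_pos': array([ 0.22478627, -0.47403978,  0.23059985]), 'ee_rot': array([-1.57222962e+00, -3.37613951e-05, -2.69879591e+00]), 'contact_force': array([ 0.55229139, -0.0381482 ,  0.10574808]), 'ft_torque': array([ 0.01506593, -0.05699836,  0.01269123]), 'grip_width': 1.001412919841383}
```

View pics/scene0.png

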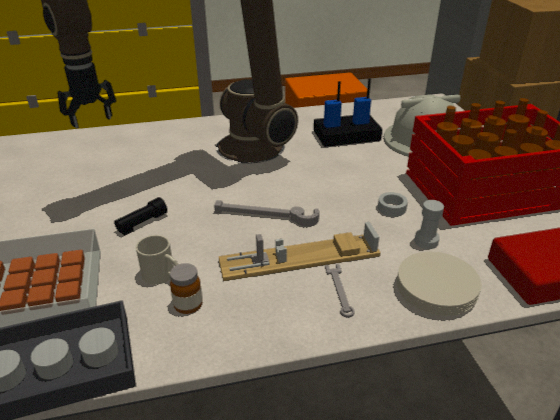

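View pics/top0.png

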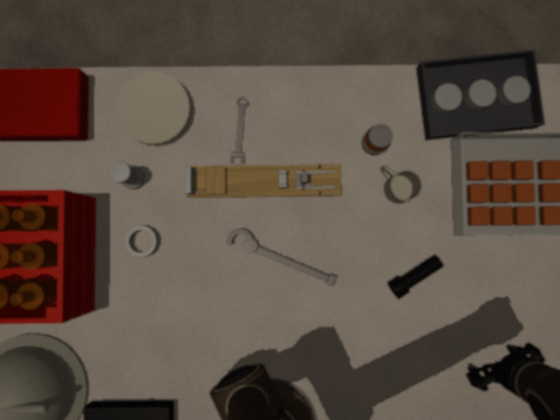

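The scene view shows the cradle around (300,255) and the spanner at (265,212). In the top view the cradle spans (187–341, 180), with its head plate on the left and the stop at about (304,180). The spanner's hub is near (249,243) and its tail near (333,279). I'll enlarge both.

Run:
```python
import cv2
def crop(s,d,x0,x1,y0,y1,k):
    im=cv2.imread(s)[y0:y1,x0:x1]; im=cv2.resize(im,None,fx=k,fy=k,interpolation=cv2.INTER_CUBIC); im=cv2.convertScaleAbs(im,alpha=1.5)
    for x in range((x0+9)//10*10,x1,10):
        cv2.line(im,((x-x0)*k,0),((x-x0)*k,5 if x%20 else 10),(0,255,255),1)
        if x%20==0: cv2.putText(im,str(x),((x-x0)*k,20),0,.4,(0,255,255),1)
    for y in range((y0+9)//10*10,y1,10):
        cv2.line(im,(0,(y-y0)*k),(8,(y-y0)*k),(0,255,255),1); cv2.putText(im,str(y),(10,(y-y0)*k+4),0,.4,(0,255,255),1)
    cv2.imwrite(d,im)
crop("pics/top0.png","pics/t_cradle.png",180,345,150,210,4)
crop("pics/top0.png","pics/t_span.png",220,345,220,295,6)
crop("pics/scene0.png","pics/s_cradle.png",212,387,215,280,4)
crop("pics/scene0.png","pics/s_span.png",208,328,190,230,6)
```

```text
(no output)
```

View pics/t_cradle.png

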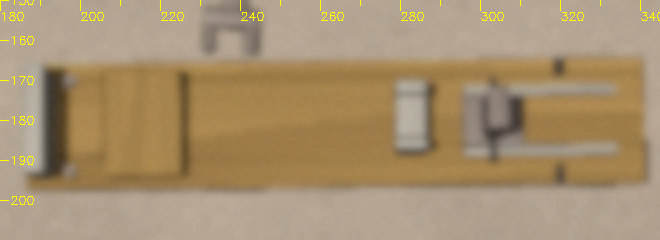

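View pics/t_span.png

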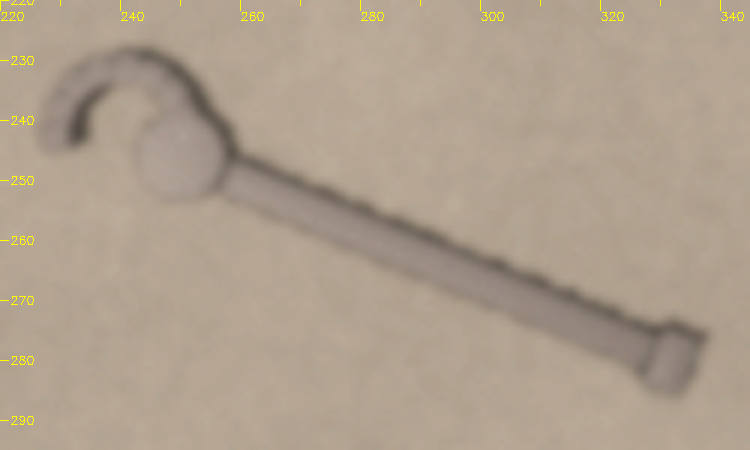

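View pics/s_cradle.png

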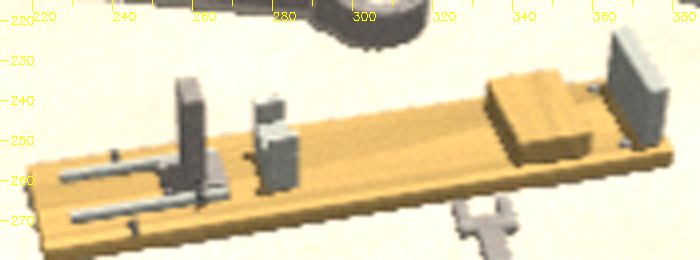

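View pics/s_span.png

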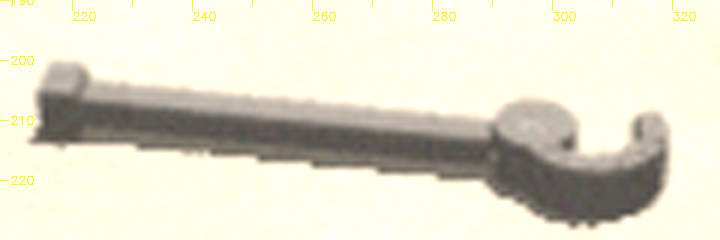

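```bash
cat > h.py <<'E'
import numpy as np, cv2
from workcell import robot
C={n:robot.get_calibration(n) for n in("scene","top")}
def ray(n,p):
    c=C[n];R=cv2.Rodrigues(c["rvec"])[0]
    d=R.T@np.array([(p[0]-c["cx"])/c["fx"],(p[1]-c["cy"])/c["fy"],1]); return -R.T@c["tvec"],d
def onz(n,p,z):
    o,d=ray(n,p);return o+d*(z-o[2])/d[2]
def tri(ps,pt):
    o1,d1=ray("scene",ps);o2,d2=ray("top",pt)
    s=np.linalg.lstsq(np.c_[d1,-d2],o2-o1,rcond=None)[0]
    a=o1+d1*s[0];b=o2+d2*s[1];return (a+b)/2,np.linalg.norm(a-b)
def proj(n,P):
    c=C[n];return cv2.projectPoints(np.array(P,float).reshape(-1,3),c["rvec"],c["tvec"],np.array([[c["fx"],0,c["cx"]],[0,c["fy"],c["cy"]],[0,0,1]]),None)[0].reshape(-1,2)
E
python3 - <<'E'
from h import *
np.set_printoptions(precision=4,suppress=True)
for n,s,t,z in[("markA",(245.25,272),(319.75,166.5),.016),("markB",(240.75,253.75),(320,193.5),.016),("tabtop",(259.2,236.5),(305,177),.088),("hubtop",(297.7,210.7),(250,246),.03),("tailtop",(215,203),(336,280.8),.03),
 ("ptrA",(262.5,264.3),(303.25,170),.016)]:
    print(n,*tri(s,t),"scene@z",onz("scene",s,z),"top@z",onz("top",t,z))
print("board corners",[onz("top",p,.014) for p in((341,164.5),(342,196),(187,166.5),(187,197))])
E
```

```text
markA [ 0.6735 -0.1359  0.0147] 0.002955431660160892 scene@z [ 0.6754 -0.1347  0.016 ] top@z [ 0.6731 -0.1372  0.016 ]
markB [ 0.6017 -0.1352  0.0152] 0.0033614176763368787 scene@z [ 0.6031 -0.1337  0.016 ] top@z [ 0.6013 -0.1368  0.016 ]
tabtop [ 0.6364 -0.0918  0.0892] 0.0034982984371764994 scene@z [ 0.6353 -0.0899  0.088 ] top@z [ 0.6362 -0.0936  0.088 ]
hubtop [0.4657 0.0505 0.0287] 0.0048243509433238746 scene@z [0.4679 0.0524 0.03  ] top@z [0.4652 0.048  0.03  ]
tailtop [ 0.3734 -0.1717  0.0294] 0.0038315935980606426 scene@z [ 0.375  -0.1699  0.03  ] top@z [ 0.3731 -0.1736  0.03  ]
ptrA [ 0.6637 -0.091   0.0224] 0.004163591399196108 scene@z [ 0.6567 -0.0877  0.016 ] top@z [ 0.6642 -0.0934  0.016 ]
board corners [array([ 0.6782, -0.1939,  0.014 ]), array([ 0.5943, -0.195 ,  0.014 ]), array([0.6768, 0.2141, 0.014 ]), array([0.5958, 0.2141, 0.014 ])]
```

Both views agree to 3–5 mm, and the heights match the text: mark 15 mm, tab top 89 mm, spanner top 29 mm. Hub to tail comes out at 240.6 mm against 240.

- **Cradle:** yaw about 0, origin about (0.637, 0.072).
- **Spanner:** balance point about (0.446, 0.0025), heading −0.394 rad.

The tab needs to move about 44–45 mm. I'll go above it with the jaws along world x.

```bash
python3 -m handwheel '[[[34,32,-5],0.094,-1],[[34,32,-5],0.094,-1],[[34,32,-5],0.094,-1],[[34,32,-5],0.094,-1],[[34,32,-5],0.094,-1],[[34,32,-5],0.094,-1],[[34,32,-5],0.094,-1],[[34,32,-5],0.094,-1],[[34,32,-5],0.094,-1],[[34,32,-5],0.094,-1],[[34,32,-5],0.094,-1],[[34,32,-5],0.094,-1]]' 60; python3 -m handwheel '[[[0,0,0],0,-1],[[0,0,0],0,-1],[[0,0,0],0,-1]]'
```

```text
time_s: 1.3
tcp_pos: [0.6339, -0.0887, 0.1706]
ee_rot: [-1.572, -0.0, -1.567]
contact_force: [0.2, -0.7, 0.4]
grip_width: 1.0
time_s: 1.6
tcp_pos: [0.6323, -0.0908, 0.1711]
ee_rot: [-1.572, -0.0, -1.572]
contact_force: [-1.1, -0.4, 0.3]
grip_width: 1.007
```

```bash
python3 -m handwheel '[[[5,-1,-20],0,-1],[[0,0,-35],0,-1],[[0,0,-35],0,-1],[[0,0,-20],0,-1],[[0,0,-6],0,-1],[[0,0,0],0,-1],[[0,0,0],0,-1]]'
python3 - <<'E'
from h import *
for n in("scene","top"):
    im=robot.get_image(n)[...,::-1]
    im=im[190:290,190:400] if n=="scene" else im[120:240,170:380]
    cv2.imwrite(f"pics/{n}1.png",cv2.resize(cv2.convertScaleAbs(im,alpha=1.5),None,fx=3.5,fy=3.5,interpolation=2))
E
```

```text
time_s: 2.3
tcp_pos: [0.6385, -0.0921, 0.0571]
ee_rot: [-1.568, -0.0, -1.572]
contact_force: [-0.1, -0.4, 0.4]
grip_width: 1.002
```

View pics/scene1.png

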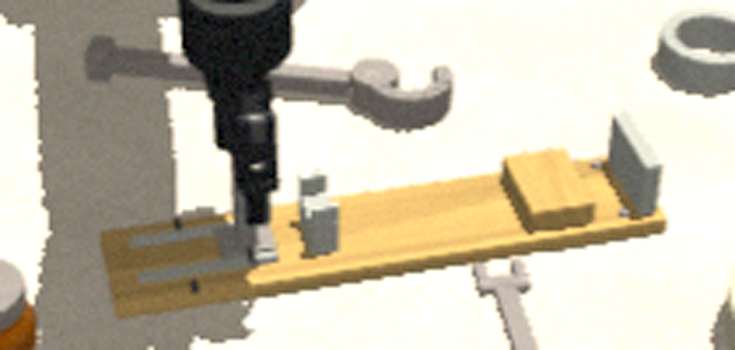

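View pics/top1.png

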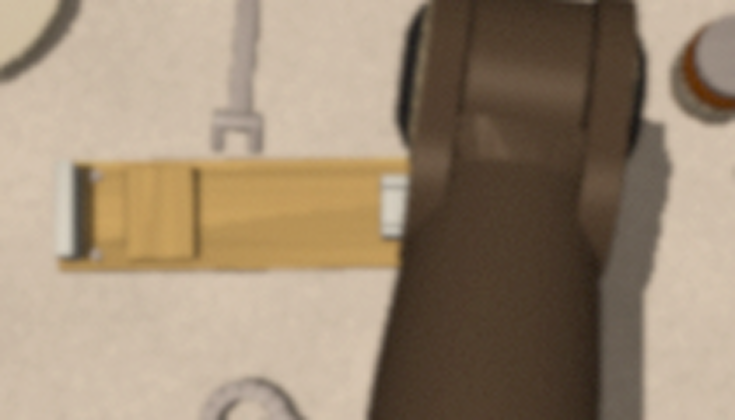

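The scene view shows the fingers straddling the tab, the near finger at crop (260,200) in front of it and clear of the saddle at (318,230). In the top view the arm hides the tab. I'll close on it.

```bash
python3 -m handwheel '[[[0,0,-4],0,0],[[0,0,0],0,0.4],[[0,0,0],0,0.6],[[0,0,0],0,1],[[0,0,0],0,1],[[0,0,0],0,1],[[0,0,0],0,1],[[0,0,0],0,1]]' 60
```

```text
time_s: 3.2
tcp_pos: [0.6394, -0.0913, 0.0518]
ee_rot: [-1.568, -0.0, -1.57]
contact_force: [5.8, 0.9, 0.3]
grip_width: 0.292
```

The width of 0.292 × 85 ≈ 25 mm matches the tab's 26 mm. Now I'll pull 45 mm along −y.

```bash
python3 -m handwheel '[[[0,-6,0],0,1],[[0,-8,0],0,1],[[0,-8,0],0,1],[[0,-8,0],0,1],[[0,-8,0],0,1],[[0,-6,0],0,1],[[0,-1,0],0,1],[[0,0,0],0,1],[[0,0,0],0,1],[[0,0,0],0,1]]'
python3 - <<'E'
from h import *
for n in("scene","top"):
    im=robot.get_image(n)[...,::-1]
    cv2.imwrite(f"pics/{n}2f.png",im)
    im=im[225:285,215:300] if n=="scene" else im[120:240,170:380]
    cv2.imwrite(f"pics/{n}2.png",cv2.resize(cv2.convertScaleAbs(im,alpha=1.5),None,fx=8 if n=="scene" else 3.5,fy=8 if n=="scene" else 3.5,interpolation=2))
E
```

```text
time_s: 4.2
tcp_pos: [0.6395, -0.1347, 0.0518]
ee_rot: [-1.568, 0.003, -1.569]
contact_force: [6.1, 4.9, 0.9]
grip_width: 0.292
```

View pics/scene2.png

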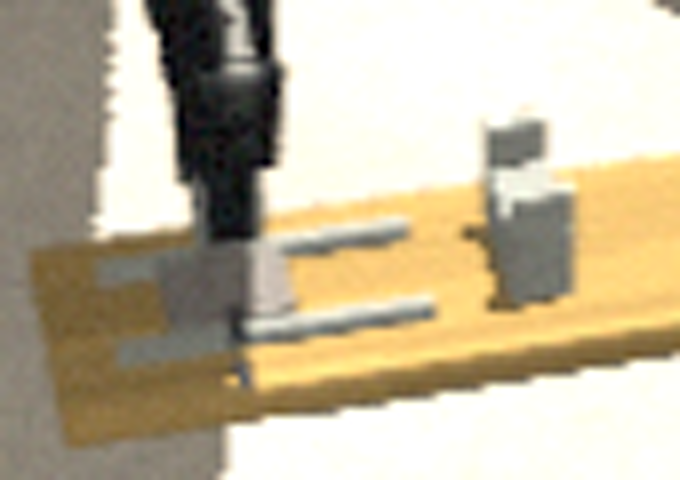

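The pointer end at crop (238,330) is roughly 2 mm short of the mark line through (242,376). The travel so far, 43.4 mm, says the same. I'll pull 2 mm more and release.

```bash
python3 -m handwheel '[[[0,-2,0],0,1],[[0,0,0],0,1],[[0,0,0],0,1],[[0,0,0],0,-1],[[0,0,0],0,-1],[[0,0,0],0,-1],[[0,0,0],0,-1],[[0,0,0],0,-1],[[0,0,30],0,-1],[[0,0,40],0,-1],[[0,0,40],0,-1]]'; python3 -m handwheel '[[[-30,20,30],-0.07,-1],[[-35,25,0],-0.09,-1],[[-35,25,0],-0.09,-1],[[-35,25,0],-0.09,-1],[[-30,20,0],-0.054,-1],[[-28,24,0],0,-1],[[0,0,0],0,-1],[[0,0,0],0,-1]]'
python3 - <<'E'
from h import *
for n in("scene","top"):
    im=robot.get_image(n)[...,::-1]
    cv2.imwrite(f"pics/{n}3f.png",im)
    im=im[225:285,215:300] if n=="scene" else im[150:210,270:355]
    cv2.imwrite(f"pics/{n}3.png",cv2.resize(cv2.convertScaleAbs(im,alpha=1.5),None,fx=8,fy=8,interpolation=2))
E
```

```text
time_s: 5.4
tcp_pos: [0.6373, -0.1384, 0.162]
ee_rot: [-1.572, 0.0, -1.571]
contact_force: [1.2, -0.3, 0.5]
grip_width: 0.998
time_s: 6.2
tcp_pos: [0.4448, 0.0009, 0.1919]
ee_rot: [-1.569, 0.0, -1.964]
contact_force: [-0.2, 0.2, 0.2]
grip_width: 1.001
```

View pics/scene3.png

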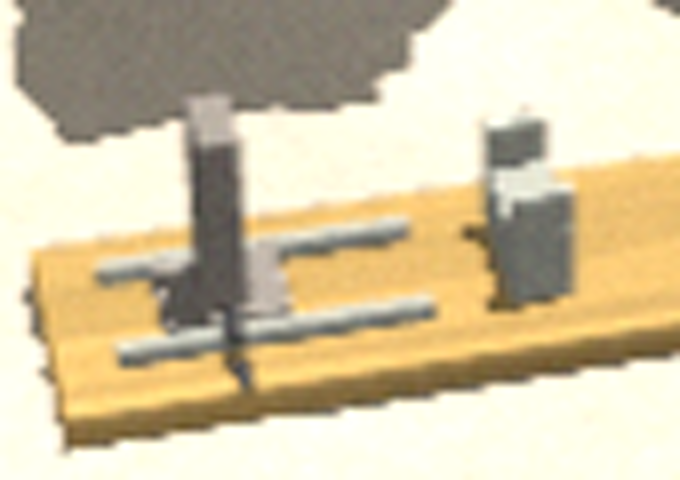

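View pics/top3.png

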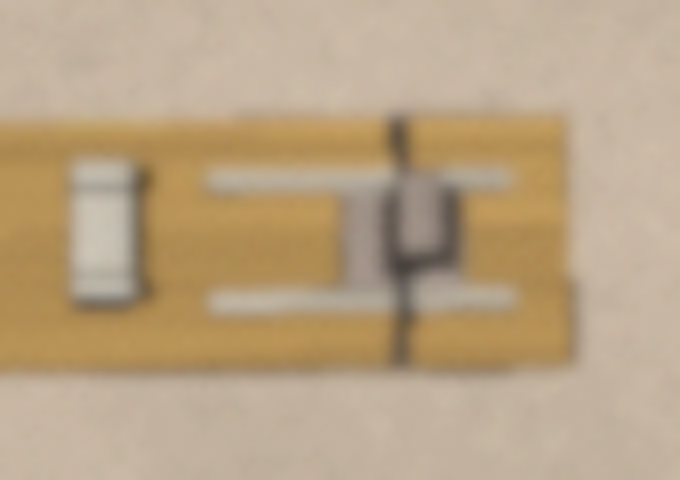

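The top view shows the pointer bar at crop x≈402 against marks at 398 and 400, so it is on the mark within about 1 mm. The scene view shows it in line too. The TCP is already above the balance point, so I'll descend.

```bash
python3 -m handwheel '[[[1,1.5,-20],0,-1],[[0,0,-40],0,-1],[[0,0,-40],0,-1],[[0,0,-40],0,-1],[[0,0,-25],0,-1],[[0,0,-13],0,-1],[[0,0,0],0,-1],[[0,0,0],0,-1]]'
python3 - <<'E'
from h import *
print(robot.get_obs()["tcp_pos"])
for n in("scene","top"):
    im=robot.get_image(n)[...,::-1]
    im=im[180:240,205:330] if n=="scene" else im[215:305,220:345]
    cv2.imwrite(f"pics/{n}4.png",cv2.resize(cv2.convertScaleAbs(im,alpha=1.5),None,fx=6,fy=6,interpolation=2))
E
```

```text
time_s: 7.1
tcp_pos: [0.4465, 0.0017, 0.0133]
ee_rot: [-1.571, -0.0, -1.966]
contact_force: [0.4, -0.2, 0.6]
grip_width: 0.999
[0.44653357 0.00165977 0.01331392]
```

View pics/scene4.png

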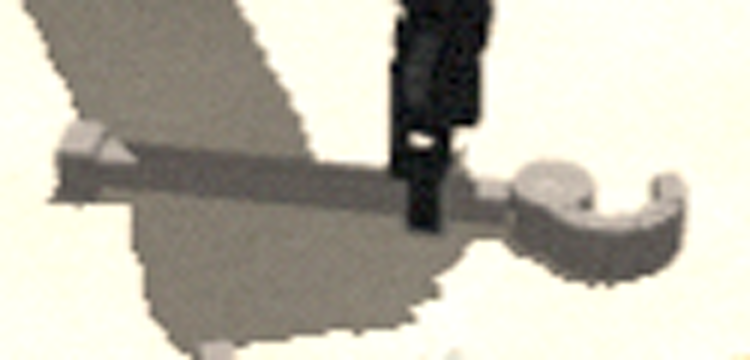

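View pics/top4.png

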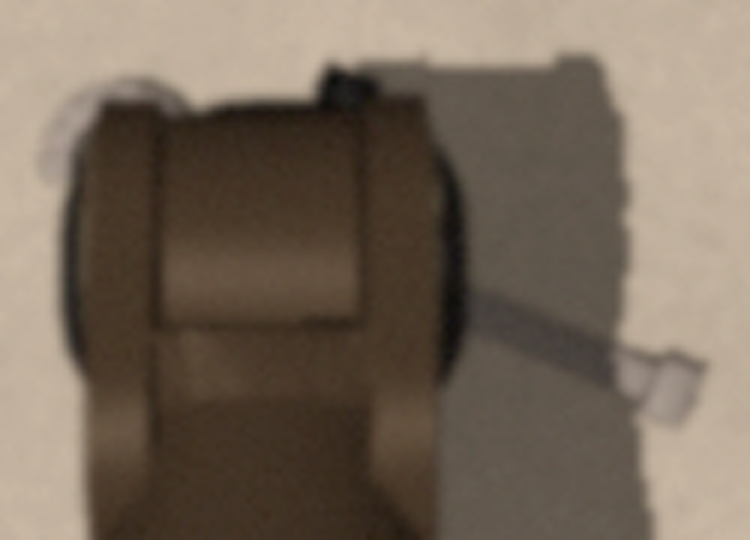

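The scene view shows the fingers straddling the bar at crop x≈420, with the hub at 553. I'll go down 9 mm more and close firmly.

```bash
python3 -m handwheel '[[[0,0.5,-5],0,-1],[[0,0,-4],0,-0.3],[[0,0,0],0,0.3],[[0,0,0],0,0.6],[[0,0,0],0,1],[[0,0,0],0,1],[[0,0,0],0,1],[[0,0,0],0,1],[[0,0,0],0,1]]' 100
```

```text
time_s: 8.1
tcp_pos: [0.4463, 0.0026, 0.0049]
ee_rot: [-1.57, 0.0, -1.965]
contact_force: [-1.8, 0.7, 6.3]
grip_width: 0.187
```

```bash
python3 -m handwheel '[[[0,0,3],0,1],[[0,0,6],0,1],[[0,0,10],0,1],[[0,0,12],0,1],[[0,0,10],0,1],[[0,0,5],0,1],[[0,0,0],0,1],[[0,0,0],0,1],[[0,0,0],0,1],[[0,0,0],0,1]]'
python3 - <<'E'
from h import *
o=robot.get_obs();print(o["contact_force"],o["ft_torque"],o["tcp_pos"])
for n in("scene","top"):
    im=robot.get_image(n)[...,::-1]
    cv2.imwrite(f"pics/{n}5f.png",im)
    im=im[160:250,205:330] if n=="scene" else im[215:305,220:345]
    cv2.imwrite(f"pics/{n}5.png",cv2.resize(cv2.convertScaleAbs(im,alpha=1.5),None,fx=6,fy=6,interpolation=2))
E
```

```text
time_s: 9.1
tcp_pos: [0.4455, 0.0026, 0.0498]
ee_rot: [-1.572, -0.0, -1.965]
contact_force: [-0.5, 0.1, -5.1]
grip_width: 0.183
[-0.46700797  0.06834638 -5.0750612 ] [ 0.01929588  0.00143097 -0.08247442] [0.44553129 0.00263814 0.04980845]
```

View pics/scene5.png

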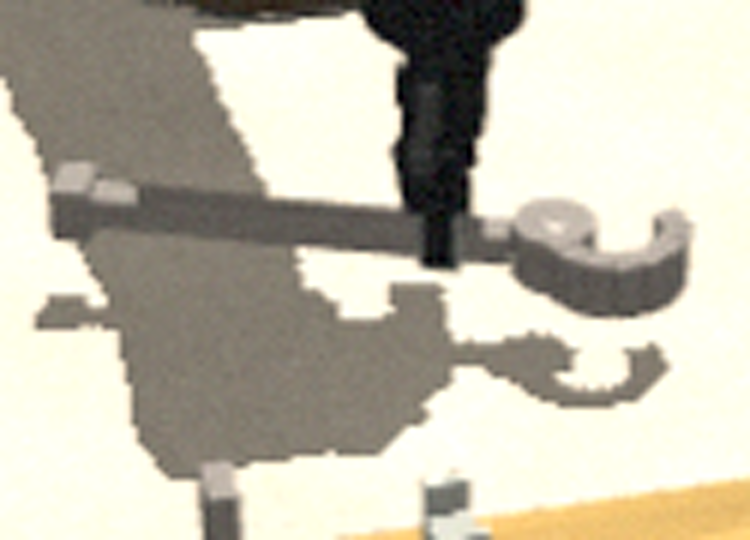

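The spanner is lifted and level: weight 5.1 N (0.52 kg), moment about 0.08 N m, and the shadow is parallel to the bar. Next I raise it clear of the tab and carry it with a +0.394 rad turn.

```bash
python3 -m handwheel '[[[0,0,6],0,1],[[0,0,12],0,1],[[0,0,14],0,1],[[0,0,14],0,1],[[0,0,12],0,1],[[0,0,8],0,1],[[0,0,4],0,1],[[0,0,0],0,1]]'; python3 -m handwheel '[[[8,3,0],0.02,1],[[16,6,0],0.034,1],[[20,7,0],0.04,1],[[20,7,0],0.04,1],[[22,8,0],0.04,1],[[22,8,0],0.04,1],[[22,8,0],0.04,1],[[20,7,0],0.04,1],[[20,7,0],0.04,1],[[14,5,0],0.035,1],[[7,3,0],0.02,1],[[2,1,0],0.005,1]]'; python3 -m handwheel '[[[0,0,0],0,1],[[0,0,0],0,1],[[0,0,0],0,1],[[0,0,0],0,1]]'
python3 - <<'E'
from h import *
o=robot.get_obs();print(o["contact_force"],o["ft_torque"],o["tcp_pos"])
def crop(im,d,x0,x1,y0,y1,k):
    im=im[y0:y1,x0:x1]; im=cv2.resize(im,None,fx=k,fy=k,interpolation=cv2.INTER_CUBIC); im=cv2.convertScaleAbs(im,alpha=1.5)
    for x in range((x0+9)//10*10,x1,10):
        cv2.line(im,((x-x0)*k,0),((x-x0)*k,5),(0,0,255),1)
        if x%20==0: cv2.putText(im,str(x),((x-x0)*k,20),0,.4,(0,0,255),1)
    for y in range((y0+9)//10*10,y1,10):
        cv2.line(im,(0,(y-y0)*k),(8,(y-y0)*k),(0,0,255),1); cv2.putText(im,str(y),(10,(y-y0)*k+4),0,.4,(0,0,255),1)
    cv2.imwrite(d,im)
s=robot.get_image("scene")[...,::-1];t=robot.get_image("top")[...,::-1]
crop(s,"pics/s6.png",215,390,180,280,4);crop(t,"pics/t6.png",180,350,150,215,4)
E
```

```text
time_s: 10.0
tcp_pos: [0.4462, 0.0026, 0.1208]
ee_rot: [-1.57, 0.0, -1.965]
contact_force: [0.5, 0.2, -5.0]
grip_width: 0.183
time_s: 11.2
tcp_pos: [0.6393, 0.0731, 0.1189]
ee_rot: [-1.572, -0.0, -1.57]
contact_force: [0.4, 0.9, -5.1]
grip_width: 0.185
time_s: 11.6
tcp_pos: [0.6386, 0.0724, 0.1206]
ee_rot: [-1.571, 0.0, -1.571]
contact_force: [0.2, 0.4, -5.3]
grip_width: 0.184
[ 0.21736583  0.35255757 -5.26009209] [-0.00551225 -0.00469721  0.02130038] [0.63858334 0.07244668 0.12060694]
```

View pics/s6.png

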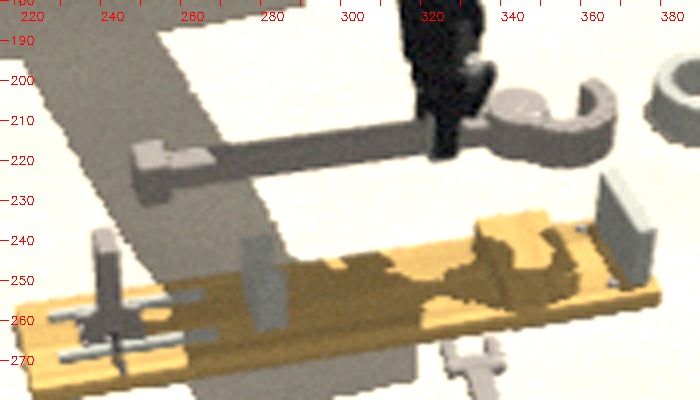

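View pics/t6.png

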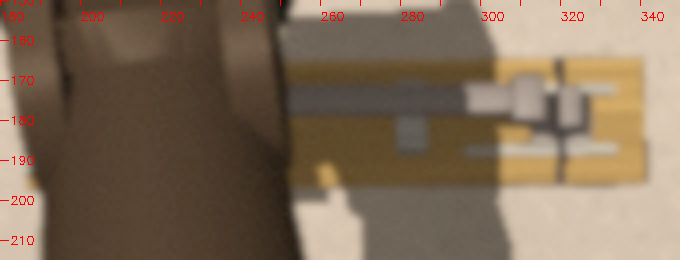

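Now I check position, heading and level against the cradle with the same cameras, using tail top scene (248.7,218), top (316.5,174) and hub scene (345,206).

```bash
python3 -m handwheel '[[[0,0,-5],0,1],[[0,0,-8],0,1],[[0,0,-8],0,1],[[0,0,-6],0,1],[[0,0,-4],0,1],[[0,0,0],0,1],[[0,0,0],0,1],[[0,0,0],0,1],[[0,0,0],0,1],[[0,0,0],0,1]]'
python3 - <<'E'
from h import *
np.set_printoptions(precision=4,suppress=True)
print(tri((248.7,218),(316.5,174)),onz("scene",(345,206.2),.146))
def crop(im,d,x0,x1,y0,y1,k):
    im=im[y0:y1,x0:x1]; im=cv2.resize(im,None,fx=k,fy=k,interpolation=cv2.INTER_CUBIC); im=cv2.convertScaleAbs(im,alpha=1.5)
    for x in range((x0+9)//10*10,x1,10):
        cv2.line(im,((x-x0)*k,0),((x-x0)*k,5),(0,0,255),1)
        if x%20==0: cv2.putText(im,str(x),((x-x0)*k,20),0,.4,(0,0,255),1)
    for y in range((y0+9)//10*10,y1,10):
        cv2.line(im,(0,(y-y0)*k),(8,(y-y0)*k),(0,0,255),1); cv2.putText(im,str(y),(10,(y-y0)*k+4),0,.4,(0,0,255),1)
    cv2.imwrite(d,im)
s=robot.get_image("scene")[...,::-1];t=robot.get_image("top")[...,::-1]
# predicted model points if ideal: origin (.638,.0722), underside z .084
O=np.array([.6376,.0722,.084])
pts={"hub":(0,.052,.03),"tailend":(0,-.188,.03),"tl":(-.014,-.188,.03),"tr":(.014,-.188,.03),"hooktip":(.0,.115,.03)}
for n,im in(("scene",s),("top",t)):
    im=im.copy();print(n,{k:proj(n,O+np.array(v))[0] for k,v in pts.items()})
crop(s,"pics/s7.png",215,390,180,280,4);crop(t,"pics/t7.png",240,350,150,215,6)
E
```

```text
time_s: 12.7
tcp_pos: [0.6391, 0.0727, 0.0896]
ee_rot: [-1.57, 0.0, -1.571]
contact_force: [-0.3, -0.2, -3.6]
grip_width: 0.186
(array([ 0.6357, -0.1156,  0.1482]), np.float64(0.0038493954380734003)) [0.6384 0.1261 0.146 ]
scene {'hub': array([343.266 , 216.7425]), 'tailend': array([248.5211, 229.9921]), 'tl': array([247.4981, 226.6439]), 'tr': array([249.5623, 233.4001]), 'hooktip': array([367.0577, 213.4154])}
top {'hub': array([216.4921, 175.9351]), 'tailend': array([314.6682, 174.9785]), 'tl': array([314.7508, 180.6719]), 'tr': array([314.5858, 169.2923]), 'hooktip': array([190.6889, 176.1866])}
```

View pics/s7.png

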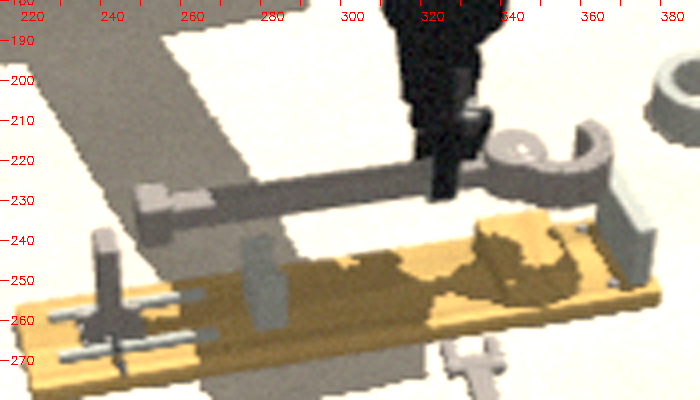

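View pics/t7.png

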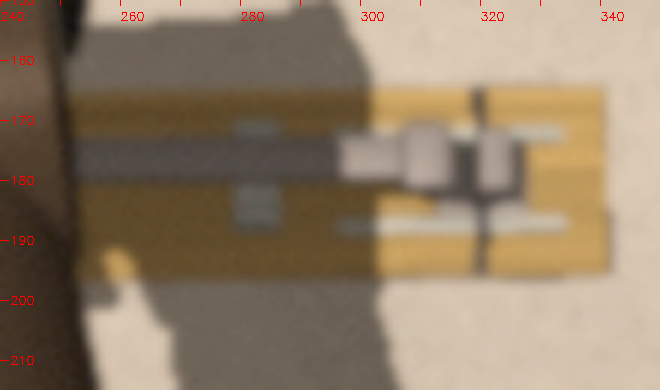

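The measured points lie within about 1 px (2 mm) of the ideal pose: tail top (315,175.8) against (314.7,175.0), hub scene (344.2,216.5) against (343.3,216.7). The pointer is still on its mark. I'll hold briefly, check it is still, and hand in.

```bash
python3 -m handwheel '[[[0,0,0],0,1],[[0,0,0],0,1],[[0,0,0],0,1],[[0,0,0],0,1],[[0,0,0],0,1]]'
python3 - <<'E'
from h import *
o=robot.get_obs();print(o["contact_force"],o["ft_torque"],abs(o["joint_vel"]).max())
print(robot.job_done())
E
```

```text
time_s: 13.3
tcp_pos: [0.6389, 0.0727, 0.0893]
ee_rot: [-1.571, 0.0, -1.571]
contact_force: [1.1, -0.2, -4.6]
grip_width: 0.184
[ 1.14339461 -0.17618247 -4.61526446] [-0.01791932 -0.02942305  0.01727918] 0.0014745358380852576
the job is handed in; nothing more can be done
None
```

I pulled the end stop onto its mark and released it. Then I lifted the spanner at its balance point, turned it by 0.394 rad and carried it over the cradle. I handed in at about 13.3 s while still holding it.

**Last checks**
- **End stop:** the pointer was within about 1 mm of the mark in the close view after release. It still looked in line in the last pictures.
- **Height:** the balance point is about 50 mm above its place.
- **Position and heading:** hub and tail were within about 2 mm of where they should be. I could only check the hub in the scene view, because the arm hid it from above.
- **Level:** the spanner was level within about 1°, from the measured tail height just before the final lowering.
- **Stillness:** joint speeds were about 0.001 rad/s.

**What disagreed**
- The two cameras differ by 3–5 mm, mostly along y, so I used the average.
- The wrist force read 3.6 N just after lowering and 4.6 N at hand-in, against 5.1 N when first lifted. I took this as noise, since the spanner hangs well clear of the cradle and nothing touched in the pictures.

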